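Unscrew a gauge canister and stand the setting master on the surface plate

TASK

Get the steel setting master out for zeroing the gauges. Unscrew the tight black cap of the aluminium canister, regripping as you twist, lift it off once its thread has let go and set it down on the bench with its open side down. Then draw the master straight up out of the canister by its knob and stand it upright, gently, well onto the grey surface plate; do not tip the master over and leave the wooden punch block and the brush where they lie.

Things in the scene. Friction and masses are not known exactly. Their poses are not given: they have to be found in the camera images.
- canister: Fixed aluminium canister: round body, 62 mm diameter, on a square dark foot 96 x 96 x 10 mm; it does not move. Origin at the centre of the foot's underside, z up. The body ends in a shoulder 95 mm above the bench, where a sprung rubber gasket presses up on the closed cap with about 9 N. The bore, 35 mm wide, has its floor 10 mm above the bench.
- neck_rim (a point): Centre of the mouth of the canister's threaded neck, 122 mm above the bench; the neck is 51 mm wide over its threads. z up.
- cap: Loose black ribbed screw cap, 62 mm diameter, 51 mm tall, open below, 70 g. Origin at the centre of its open lower edge, z up to its closed top. Closed, its lower edge is 97 mm above the bench. Freed, it must rise another 35 mm to clear the master's knob inside it.
- cap_top (a point): Centre of the cap's top, 51 mm above its origin. Right-handed thread: counter-clockwise as seen from above it rises 3.3 mm per rad, stiff for the first rad, and comes free after about 4.0 rad (230 degrees); up to a quarter turn more does no harm. Before that it cannot be lifted (2 mm of play). Let go part-way, it stays where it is.
- master: Loose steel setting master upright in the canister, hidden until the cap is off: a cylinder 30 mm in diameter, 106 mm long, with a knob on a thin stem above it; about 0.5 kg. Origin at the centre of its foot, z up. In the canister its foot is 10 mm above the bench; it must rise at least 112 mm to leave the bore (2.5 mm play all round).
- knob (a point): Centre of the master's knurled knob, 121 mm above its foot: 20 mm in diameter, 18 mm high. In the canister its lower edge is level with the rim of the neck.
- plate: Fixed square surface plate, 140 x 140 x 30 mm, grey with a bare ground top. Origin at the centre of its underside, z up, x and y along its sides; its top is 30 mm above the bench.
- caliper: Bystander: sliding caliper lying flat, 220 x 64 x 12 mm, long along its own y; it does not move. Origin at the centre of its underside.
- die_block: Bystander: pale wooden block with a row of short steel punches standing in it, 42 x 124 x 44 mm, long along its own y. Origin at the centre of its underside. Leave it alone.
- parts_pot: Bystander: small round parts pot, olive-cream with a black lid, 42 mm wide and 20 mm tall; it does not move. Origin at the centre of its underside.
- brush: Bystander: small hand brush with a wooden handle lying flat, 13 x 125 x 8 mm, long along its own y, loose. Origin at the centre of its underside. Leave it alone.
There are look-alikes about, which are no part of the job. Of the things shaped like the cap, the black one is meant.

How it is judged:
On the way, in this order (a step that is already met when the one before it is completed fails the run):
1. the cap is unscrewed and lifted clear above the canister's neck (z of cap in the frame of canister above 0.124 m), for 0.1 s.
2. the cap stands on the bench, open side down, and the master is drawn out of the bore (height (world z) of cap below 0.016 m and angle between cap's own z axis and vertical below 0.15 rad and z of master in the frame of canister above 0.122 m), for 0.1 s.
At the end, for the whole second after the job is handed in: The cap stands still on the bench, open side down (within 0.15 rad), not on the plate; the master stands still and upright (within 0.05 rad) on the surface plate with its whole foot on the top (its axis within 55 mm of the plate's centre along both sides) (height (world z) of cap between -0.01 and 0.016 m and angle between cap's own z axis and vertical below 0.15 rad and linear speed of each of cap, master below 0.02 m/s and z of master in the frame of plate between 0.027 and 0.034 m and x of master in the frame of plate between -0.055 and 0.055 m and y of master in the frame of plate between -0.055 and 0.055 m and angle between master's own z axis and vertical below 0.05 rad); the robot touches nothing.
It fails at once if the master is tipped over (angle between master's own z axis and vertical above 0.6 rad).
It fails at once if the master is dropped onto the plate (it moves faster than 0.4 m/s within 30 mm of the plate's top) (horizontal distance between master and plate below 0.1 m and z of master in the frame of plate below 0.06 m and linear speed of master above 0.4 m/s).
It fails at once if the punch block is disturbed (distance of die_block from where it was at the start of the episode above 0.015 m).
It fails at once if the brush is disturbed (distance of brush from where it was at the start of the episode above 0.015 m).
It also fails if it takes over 67 s, if anything falls off the work surface, if the arm or the gripper's body presses on something with over 40 N, if the wrist force passes 120 N, or if a joint passes its speed limit or range.

ROBOT

A 7-joint arm with a two-finger parallel gripper is mounted at the origin on a cart in front of the work surface, level with it; the furniture and walls round the work are solid. World frame = base frame: x ahead of the robot, y to its left, z up, the work surface at z = 0. Lengths are in m, angles in rad, forces in N, time in s.
With the tool pointing down it reaches from about 0.425 to 0.925 m from the base axis. Payload 6.8 kg.
Tool frame: the origin (TCP) lies midway between the tips of the shut fingers; the grasp point (between the pads) lies 19 mm behind it; z points along the fingers, y is the line along which they close (so a half turn about z gives the same grasp; the last joint's range is limited). The gripper opens to 85 mm and grips with 20 to 120 N. Pads are 22 mm wide; open, the fingers measure 114 mm over their backs; the gripper's body (76 mm by 85 mm) begins 54 mm behind the grasp point. The pads swing forward as they close: fully open they stand 13 mm farther back than shut.
Start: joints at [-0.834, 0.477, 0.022, 1.555, -0.011, 1.109, -0.083], TCP at [0.505, 0.448, 0.231] pointing down, gripper open.
Joint ranges: [-2.96, 2.96], [-0.34, 2.1], [-1.41, 1.46], [0.24, 2.44], [-1.37, 4.51], [0.17, 1.92], [-2.96, 2.96]. Speed limits (rad/s): [2.39, 2.39, 3.14, 3.14, 3.14, 3.14, 3.14].

INTERFACE

Orientations are given as a rotation vector (axis times angle).
In Python, from bench import r gives the robot as it stands.
- The arm moves only by the tool servo_tool, never from a script. Its arguments are lists of equal length, an entry for each row: "turn": the turn, a rotation vector about the world's x, y, z in units of 5 degrees (1.0 is 5 degrees), a list of three; "slide": the shift along the world's x, y, z in units of 30 mm (1.0 is 30 mm), a list of three; "hand": the opening, from 0 (shut) to 1 (fully open). In form: {"turn": [[rx, ry, rz], ...], "slide": [[dx, dy, dz], ...], "hand": [hand, ...]}. A call has 1 to 8 rows; each row is the pose to reach, as a shift and turn from the pose commanded when the call began; what a row does not reach only later rows make up. A row lasts 1/8 s, in which the tool goes at most 62.5 mm and 10.7 degrees, less where a joint would pass 70% of its speed; a pose out of reach is approached as far as the arm can. A call with a gripper value outside its range is refused whole. The fingers move at their own pace and stop on an object; "squeeze" is the grip in N (left out, the last holds). Time passes only in rows, so rows that repeat a pose let the fingers close. It gives the time, the measured TCP pose, the force, the opening and the grip force at its end, in the units of the state.
- r.get_obs(): the state, without advancing time (a new reading comes with each control period).
- r.grab_frame(name): name is "scene" or "side" or "wrist"; returns (picture, depth): 400x640x3 uint8, red, green, blue; 400x640 float32, m along the optical axis (not along the pixel's ray), 0 where there is no reading.
- r.get_calibration(name): a dict with "fovy" (degrees; the focal length in pixels is half the picture's height over the tangent of half this angle, whatever the lens; pixels are square), "cx", "cy" (the principal point, pixels), "k1" (the pictures are not rectified: a ray, as slopes to the right and down, at radius r is drawn at 1 + k1 r^2 times it, then the intrinsics apply), "R" (3x3) and "t" (3): a world point X has camera coordinates R X + t. Camera axes: x right, y down, z forward; pixel columns grow to the right and rows downward; lengths in m; the calibration is good to about 2 mm. A picture is of the moment at which its call begins: read the wrist's pose just before it. get_calibration takes no time and is no camera call; for the wrist camera it gives the pose at the moment of the call.
- r.hand_in(): hands the job in; it is judged then, once.
The state is a dict: "clock": time; "joints": joint angles; "qvel": joint speeds; "tau": joint torques, N m; "tcp_pos": TCP position; "orientation": TCP orientation; "contact_force": force on the tool from outside, world axes, zero at the start; "moment": the same for the moment, N m; "grip_width": finger opening in m; "gripper_force": force on a finger pad.
Only numpy, scipy, OpenCV 4.12 (cv2) and the standard library are available. Lean on these libraries where they do the work, as an engineer would, in place of code of your own. Each camera call takes 0.05 s, during which the arm holds its last target. There are 200 camera calls.

## Working session

There is one attempt and no reset: what is moved stays moved. The work goes in short steps, Python scripts to look and compute and a tool call to move; the robot and the scene stay as the last step left them, time stands still between calls to the robot, and variables do not carry over. Pictures are saved under pics/ and viewed, at most 10 in all, crops included, and the job is handed in when it is done.

Besides the shell and the picture viewer there is one more tool, called after "Emit:" by a JSON object that holds its "fn" and its "kwargs", one argument or row to a line. servo_tool: Moves the arm, as the interface text tells. Its arguments: {"type":"object","properties":{"turn":{"type":"array"},"slide":{"type":"array"},"hand":{"type":"array"},"squeeze":{"type":"number"}},"required":["turn","slide","hand"]}

```bash
mkdir -p pics; cat > h.py <<'E'
import numpy as np, cv2
from bench import r
def grab(n,name):
    c=r.get_calibration(n); im,d=r.grab_frame(n); cv2.imwrite('pics/'+name,im[:,:,::-1]); np.savez('pics/'+name[:-4],im=im,d=d,**{k:np.array(v) for k,v in c.items()}); return im,d,c
def world(c,d,u,v,z=None):
    f=200/np.tan(np.radians(float(c['fovy']))/2); K=np.array([[f,0,float(c['cx'])],[0,f,float(c['cy'])],[0,0,1]])
    p=cv2.undistortPoints(np.array([[[u,v]]],float),K,np.array([float(c['k1']),0,0,0]))[0,0]
    R=np.array(c['R']);t=np.array(c['t']); ray=R.T@np.array([p[0],p[1],1]); o=-R.T@t
    if z is None: return o+ray*d[int(v),int(u)]
    return o+ray*(z-o[2])/ray[2]
E
python3 - <<'E'
from h import *
for n in ['scene','side']: 
    im,d,c=grab(n,n+'0.png'); print(n,np.round(-np.array(c['R']).T@np.array(c['t']),3),c['fovy'],c['k1'])
print(r.get_obs())
E
```

```text
scene [0.118 0.624 0.75 ] 54.184158045175494 -0.042678729340422356
side [0.187 1.174 0.525] 43.703704309073245 -0.08647371343636402
{'clock': 0.1, 'joints': array([-0.83411529,  0.47774535,  0.02233483,  1.55631629, -0.0114901 ,
        1.1093055 , -0.08310202]), 'qvel': array([ 1.11174376e-03, -1.88028107e-03, -9.33051639e-04, -3.74170815e-03,
        8.91624988e-05, -7.44825328e-04, -4.27397254e-04]), 'tau': array([ 5.41298461e-03, -5.97753346e+01,  1.61387421e+00, -2.81954902e+01,
        1.27710021e-02,  5.00142269e-03, -3.09479333e-05]), 'tcp_pos': array([0.50439925, 0.44777876, 0.2304194 ]), 'orientation': array([-1.28759895e+00, -2.86499190e+00,  2.43230244e-03]), 'contact_force': array([-0.07637489, -0.62578135,  0.00166872]), 'moment': array([0.0007769 , 0.00520041, 0.01885956]), 'gripper_force': 0.0, 'grip_width': 0.08532144810262948}
```

View pics/scene0.png

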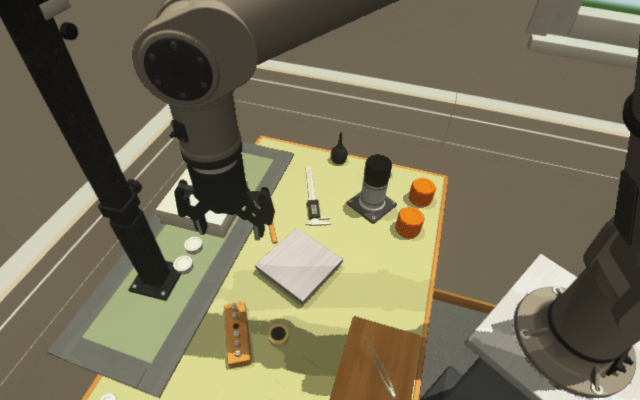

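View pics/side0.png

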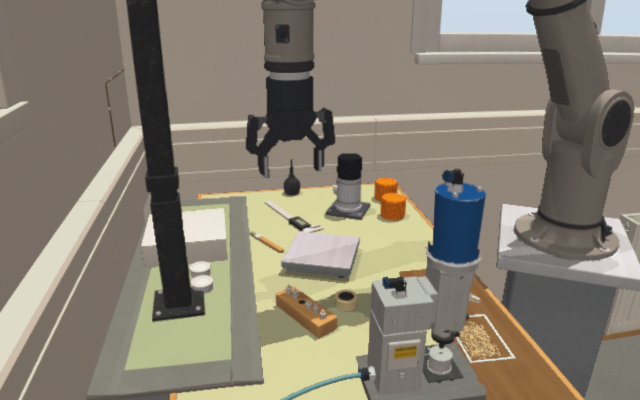

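The scene view shows the black cap at about (378,165), the foot at (371,205), the plate at (299,265), orange decoy caps at (423,190) and (410,222), the punch block at (237,335) and the brush at (270,222). The side view shows the cap at (349,165) and the plate at (322,254).

```bash
python3 - <<'E'
from h import *
C={}
for n in ['scene','side']:
    C[n]=np.load(f'pics/{n}0.npz')
def cloud(c):
    d=c['d'];f=200/np.tan(np.radians(float(c['fovy']))/2);K=np.array([[f,0,float(c['cx'])],[0,f,float(c['cy'])],[0,0,1]])
    v,u=np.mgrid[:400,:640]; p=cv2.undistortPoints(np.stack([u,v],-1).reshape(-1,1,2).astype(float),K,np.array([float(c['k1']),0,0,0]))[:,0]
    X=np.c_[p,np.ones(len(p))]*d.reshape(-1,1); return ((X-c['t'])@c['R']).reshape(400,640,3)
rois={'scene':dict(can=(335,145,402,230),plate=(250,225,350,305),block=(215,295,255,370),brush=(265,205,280,245),pot=(262,318,294,348),o1=(395,205,428,240),o2=(408,176,438,207),cal=(300,160,335,228)),
 'side':dict(can=(320,150,372,220),plate=(278,230,365,278),block=(270,280,340,335))}
for n in C:
    P=cloud(C[n]); print(n)
    for k,(a,b,c2,d2) in rois[n].items():
        Q=P[b:d2,a:c2].reshape(-1,3); Q=Q[C[n]['d'][b:d2,a:c2].ravel()>0]
        if k=='can':
            T=Q[(Q[:,2]>.135)]; print('captop z',np.percentile(T[:,2],[50,80,98]),len(T))
            T=T[T[:,2]>.143]; print(' top rect',cv2.minAreaRect(T[:,:2].astype(np.float32)), cv2.minEnclosingCircle(T[:,:2].astype(np.float32)))
            F=Q[(Q[:,2]>.005)&(Q[:,2]<.016)]; print(' foot',cv2.minAreaRect(F[:,:2].astype(np.float32)))
        else:
            lo=.023 if k=='plate' else .005
            T=Q[(Q[:,2]>lo)&(Q[:,2]<(.036 if k=='plate' else .1))]; print(k,len(T),'zmax',T[:,2].max(),cv2.minAreaRect(T[:,:2].astype(np.float32)))
# two-view cap top check: black top ellipses
E
```

```text
scene
captop z [0.14795043 0.14934575 0.15093106] 446
 top rect ((0.527931809425354, 0.035046208649873734), (0.05958287790417671, 0.059236783534288406), 58.20751953125) ((0.5280905365943909, 0.03468787297606468), 0.03147163614630699)
 foot ((0.5649038553237915, -0.0005968660116195679), (0.14719729125499725, 0.30020228028297424), 56.201560974121094)
plate 3417 zmax 0.03521262212709383 ((0.5021631717681885, 0.3068881034851074), (0.14063939452171326, 0.1411457508802414), 8.655272483825684)
block 1430 zmax 0.04779625302233498 ((0.48169201612472534, 0.4997626841068268), (0.060874514281749725, 0.1637575775384903), 61.0444450378418)
brush 93 zmax 0.031917515351727294 ((0.6112595796585083, 0.2938399314880371), (0.012653514742851257, 0.08935900032520294), 63.289634704589844)
pot 373 zmax 0.02527405014487463 ((0.407111257314682, 0.4438059329986572), (0.04174701124429703, 0.03876826539635658), 7.465473651885986)
o1 699 zmax 0.05574626345068548 ((0.42412394285202026, 0.0007003918290138245), (0.07903030514717102, 0.11743462085723877), 39.66862487792969)
o2 600 zmax 0.056251377472478555 ((0.456339
[... 173 characters left out ...]
, (0.08025740087032318, 0.24276448786258698), 45.83980941772461)
side
captop z [0.14673998 0.25242809 0.2775092 ] 320
 top rect ((0.4858646094799042, 0.21337589621543884), (0.05755190551280975, 0.42472967505455017), 13.96193790435791) ((0.49249112606048584, 0.21502339839935303), 0.2135491967201233)
 foot ((0.5858388543128967, -0.09444165229797363), (0.15644030272960663, 0.39831966161727905), 13.797130584716797)
plate 2294 zmax 0.03311269029917109 ((0.5031061172485352, 0.30715125799179077), (0.14093877375125885, 0.14442536234855652), 8.227322578430176)
block 1604 zmax 0.04368538056741497 ((0.4469951093196869, 0.47853246331214905), (0.10167627036571503, 0.12475016713142395), 59.27357864379883)
```

Emit:
{"fn": "servo_tool", "kwargs": {
  "turn": [
    [0, 0, 0],
    [0, 0, 0],
    [0, 0, 0],
    [0, 0, 0],
    [0, 0, 0],
    [0, 0, 0],
    [0, 0, 0],
    [0, 0, 0]
  ],
  "slide": [
    [0.1, -1.8, 0.3],
    [0.2, -3.6, 0.6],
    [0.3, -5.4, 0.8],
    [0.4, -7.2, 0.8],
    [0.5, -9, 0.8],
    [0.6, -10.8, 0.8],
    [0.7, -12.6, 0.6],
    [0.8, -13.8, 0.3]
  ],
  "hand": [1, 1, 1, 1, 1, 1, 1, 1],
  "squeeze": 80
}}

```text
clock: 1.1
tcp_pos: [0.5286, 0.0311, 0.2402]
orientation: [1.292, 2.863, -0.0]
contact_force: [0.3, 1.1, -0.4]
grip_width: 0.085
gripper_force: 0.0
```

```bash
python3 - <<'E'
from h import *
im,d,c=grab('wrist','w1.png'); o=r.get_obs(); print(o['joints'].round(3),o['tcp_pos'].round(4),o['orientation'].round(3))
print(-np.array(c['R']).T@np.array(c['t']))
E
```

```text
[-0.327  0.228  0.185  1.905 -0.046  1.015  0.596] [0.528  0.0259 0.239 ] [-1.299 -2.86   0.006]
[0.48101081 0.08579885 0.38307749]
```

View pics/w1.png

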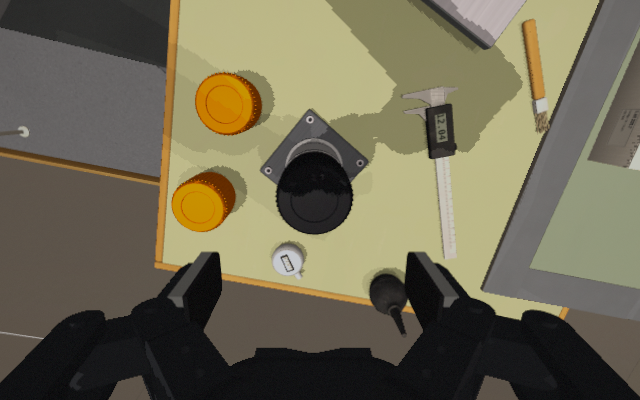

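The wrist view shows the cap top around (315,198), with the foot behind it at (313,155). Its surroundings are clear. I'll refine the cap centre from depth.

```bash
python3 - <<'E'
from h import *
im,d,c=grab('wrist','w2.png'); o=r.get_obs(); print(o['joints'].round(3),o['tcp_pos'].round(4))
P=np.array([[world(c,d,u,v) for u in range(260,370)] for v in range(130,250)]).reshape(-1,3)
T=P[(P[:,2]>.141)&(P[:,2]<.16)]; print(len(T),np.median(T[:,2]),cv2.minEnclosingCircle(T[:,:2].astype(np.float32)),T[:,:2].mean(0))
F=P[(P[:,2]>.006)&(P[:,2]<.014)]; print(cv2.minAreaRect(F[:,:2].astype(np.float32)))
E
```

```text
[-0.329  0.228  0.183  1.904 -0.046  1.016  0.592] [0.528  0.0287 0.2393]
4635 0.14795604776586027 ((0.5295642018318176, 0.031685326248407364), 0.031634341925382614) [0.5281605  0.03307986]
((0.5337756276130676, -0.0066893696784973145), (0.10323408246040344, 0.1718706488609314), 7.335528373718262)
```

Emit:
{"fn": "servo_tool", "kwargs": {
  "turn": [
    [0, 0, 0],
    [0, 0, 0],
    [0, 0, 0],
    [0, 0, 0],
    [0, 0, 0],
    [0, 0, 0],
    [0, 0, 0],
    [0, 0, 0]
  ],
  "slide": [
    [0, 0, -1],
    [0, 0, -2.2],
    [0, 0, -3.4],
    [0, 0, -4.2],
    [0, 0, -4.5],
    [0, 0, -4.5],
    [0, 0, -4.5],
    [0, 0, -4.5]
  ],
  "hand": [1, 1, 1, 1, 1, 0.5, 0.5, 0.5],
  "squeeze": 80
}}

```text
clock: 2.2
tcp_pos: [0.5287, 0.0337, 0.1064]
orientation: [1.288, 2.865, -0.0]
contact_force: [-3.7, -1.8, 5.8]
grip_width: 0.0612
gripper_force: 85.4
```

Emit:
{"fn": "servo_tool", "kwargs": {
  "turn": [
    [0, 0, 1],
    [0, 0, 2.2],
    [0, 0, 3.5],
    [0, 0, 5],
    [0, 0, 6.5],
    [0, 0, 8],
    [0, 0, 9.5],
    [0, 0, 11]
  ],
  "slide": [
    [0, 0, 0.01],
    [0, 0, 0.02],
    [0, 0, 0.035],
    [0, 0, 0.05],
    [0, 0, 0.06],
    [0, 0, 0.075],
    [0, 0, 0.09],
    [0, 0, 0.105]
  ],
  "hand": [0.5, 0.5, 0.5, 0.5, 0.5, 0.5, 0.5, 0.5],
  "squeeze": 110
}}

```text
clock: 3.2
tcp_pos: [0.5281, 0.0332, 0.1089]
orientation: [0.185, -3.135, 0.001]
contact_force: [-2.5, -2.9, 0.7]
grip_width: 0.0606
gripper_force: 118.2
```

```bash
python3 - <<'E'
from h import *
o=r.get_obs(); print(o['joints'].round(3),o['moment'].round(2),o['contact_force'].round(1))
E
```

```text
[-0.12   0.398 -0.075  2.007  0.044  0.739  1.467] [-0.63  0.76 -0.1 ] [-2.5 -2.9  0.7]
```

Emit:
{"fn": "servo_tool", "kwargs": {
  "turn": [
    [0, 0, 1.6],
    [0, 0, 3.3],
    [0, 0, 5],
    [0, 0, 6.7],
    [0, 0, 8.4],
    [0, 0, 10.1],
    [0, 0, 11.8],
    [0, 0, 13]
  ],
  "slide": [
    [0, 0, 0.015],
    [0, 0, 0.03],
    [0, 0, 0.05],
    [0, 0, 0.065],
    [0, 0, 0.08],
    [0, 0, 0.1],
    [0, 0, 0.115],
    [0, 0, 0.125]
  ],
  "hand": [0.5, 0.5, 0.5, 0.5, 0.5, 0.5, 0.5, 0.5]
}}

```text
clock: 4.2
tcp_pos: [0.5282, 0.0323, 0.1124]
orientation: [1.839, -2.545, 0.002]
contact_force: [-2.4, -3.7, -0.8]
grip_width: 0.0604
gripper_force: 118.6
```

```bash
python3 - <<'E'
from h import *
o=r.get_obs(); print(o['joints'].round(3),o['moment'].round(2),o['contact_force'].round(1))
E
```

```text
[ 0.093  0.413 -0.337  1.99   0.194  0.77   2.465] [-0.91  0.52 -0.08] [-2.4 -3.7 -0.8]
```

Emit:
{"fn": "servo_tool", "kwargs": {
  "turn": [
    [0, 0, 0],
    [0, 0, 0],
    [0, 0, -1.5],
    [0, 0, -3.5],
    [0, 0, -5.5],
    [0, 0, -7.5],
    [0, 0, -9.5],
    [0, 0, -11.5]
  ],
  "slide": [
    [0, 0, 0],
    [0, 0, 0],
    [0, 0, 0],
    [0, 0, 0],
    [0, 0, 0],
    [0, 0, 0],
    [0, 0, 0],
    [0, 0, 0]
  ],
  "hand": [1, 1, 1, 1, 1, 1, 1, 1]
}}

```text
clock: 5.2
tcp_pos: [0.5294, 0.0349, 0.1126]
orientation: [-0.375, 3.118, 0.001]
contact_force: [0.5, 0.2, -0.0]
grip_width: 0.0854
gripper_force: 0.0
```

Emit:
{"fn": "servo_tool", "kwargs": {
  "turn": [
    [0, 0, -2],
    [0, 0, -4],
    [0, 0, -6],
    [0, 0, -8],
    [0, 0, -10],
    [0, 0, -12],
    [0, 0, -13],
    [0, 0, -13]
  ],
  "slide": [
    [0, 0, 0],
    [0, 0, 0],
    [0, 0, 0],
    [0, 0, 0],
    [0, 0, 0],
    [0, 0, 0],
    [0, 0, 0],
    [0, 0, 0]
  ],
  "hand": [1, 1, 1, 1, 1, 1, 1, 1]
}}

```text
clock: 6.2
tcp_pos: [0.5293, 0.0349, 0.1125]
orientation: [1.349, 2.836, 0.001]
contact_force: [-1.2, 0.1, 1.2]
grip_width: 0.0852
gripper_force: 0.0
```

Emit:
{"fn": "servo_tool", "kwargs": {
  "turn": [
    [0, 0, 0],
    [0, 0, 0],
    [0, 0, 0],
    [0, 0, 0]
  ],
  "slide": [
    [0, 0, 0],
    [0, 0, 0],
    [0, 0, 0],
    [0, 0, 0]
  ],
  "hand": [0.5, 0.5, 0.5, 0.5]
}}

```text
clock: 6.7
tcp_pos: [0.5287, 0.0341, 0.1129]
orientation: [-1.35, -2.837, -0.001]
contact_force: [-2.9, 0.1, 6.9]
grip_width: 0.0612
gripper_force: 116.9
```

Emit:
{"fn": "servo_tool", "kwargs": {
  "turn": [
    [0, 0, 1.2],
    [0, 0, 2.8],
    [0, 0, 4.5],
    [0, 0, 6.2],
    [0, 0, 7.9],
    [0, 0, 9.6],
    [0, 0, 11.3],
    [0, 0, 13]
  ],
  "slide": [
    [0, 0, 0.01],
    [0, 0, 0.025],
    [0, 0, 0.045],
    [0, 0, 0.06],
    [0, 0, 0.075],
    [0, 0, 0.09],
    [0, 0, 0.11],
    [0, 0, 0.125]
  ],
  "hand": [0.5, 0.5, 0.5, 0.5, 0.5, 0.5, 0.5, 0.5]
}}

```text
clock: 7.7
tcp_pos: [0.528, 0.0329, 0.1166]
orientation: [0.39, -3.115, 0.001]
contact_force: [-4.8, -3.1, 9.8]
grip_width: 0.0617
gripper_force: 116.8
```

```bash
python3 - <<'E'
from h import *
o=r.get_obs(); print(o['joints'].round(3),o['moment'].round(2),o['contact_force'].round(1),o['tcp_pos'].round(4))
E
```

```text
[-0.092  0.388 -0.109  2.     0.061  0.759  1.583] [-0.76  1.08 -0.36] [-4.8 -3.1  9.8] [0.528  0.0329 0.1166]
```

Emit:
{"fn": "servo_tool", "kwargs": {
  "turn": [
    [0, 0, 1.6],
    [0, 0, 3.3],
    [0, 0, 5],
    [0, 0, 6.7],
    [0, 0, 8.4],
    [0, 0, 10.1],
    [0, 0, 11.8],
    [0, 0, 13.5]
  ],
  "slide": [
    [0, 0, 0.015],
    [0, 0, 0.03],
    [0, 0, 0.05],
    [0, 0, 0.065],
    [0, 0, 0.08],
    [0, 0, 0.1],
    [0, 0, 0.115],
    [0, 0, 0.13]
  ],
  "hand": [0.5, 0.5, 0.5, 0.5, 0.5, 0.5, 0.5, 0.5]
}}

```text
clock: 8.7
tcp_pos: [0.5287, 0.0322, 0.1206]
orientation: [2.055, -2.374, 0.002]
contact_force: [-2.5, -3.3, 8.2]
grip_width: 0.0616
gripper_force: 117.2
```

Emit:
{"fn": "servo_tool", "kwargs": {
  "turn": [
    [0, 0, 0],
    [0, 0, 0],
    [0, 0, 0],
    [0, 0, 0]
  ],
  "slide": [
    [0, 0, 0.08],
    [0, 0, 0.16],
    [0, 0, 0.2],
    [0, 0, 0.2]
  ],
  "hand": [0.5, 0.5, 0.5, 0.5]
}}

```text
clock: 9.2
tcp_pos: [0.5286, 0.0325, 0.1256]
orientation: [2.048, -2.38, 0.001]
contact_force: [0.6, -5.7, -2.1]
grip_width: 0.0612
gripper_force: 119.6
```

```bash
python3 - <<'E'
from h import *
o=r.get_obs(); print(o['joints'].round(3),o['moment'].round(2),o['contact_force'].round(1),o['tcp_pos'].round(4))
E
```

```text
[ 0.126  0.399 -0.375  1.978  0.202  0.801  2.628] [-1.28 -0.14 -0.02] [ 0.6 -5.7 -2.1] [0.5286 0.0325 0.1256]
```

Emit:
{"fn": "servo_tool", "kwargs": {
  "turn": [
    [0, 0, 0],
    [0, 0, 0],
    [0, 0, 0],
    [0, 0, 0],
    [0, 0, 0],
    [0, 0, 0],
    [0, 0, 0],
    [0, 0, 0]
  ],
  "slide": [
    [0, 0, 0.15],
    [0, 0, 0.35],
    [0, 0, 0.6],
    [0, 0, 0.9],
    [0, 0, 1.2],
    [0, 0, 1.5],
    [0, 0, 1.8],
    [0, 0, 2]
  ],
  "hand": [0.5, 0.5, 0.5, 0.5, 0.5, 0.5, 0.5, 0.5]
}}

```text
clock: 10.2
tcp_pos: [0.529, 0.0341, 0.1866]
orientation: [-2.052, 2.378, -0.001]
contact_force: [-0.6, -0.5, -0.7]
grip_width: 0.0616
gripper_force: 119.8
```

```bash
python3 - <<'E'
from h import *
o=r.get_obs(); print(o['joints'].round(3),o['contact_force'].round(1),o['tcp_pos'].round(4))
im,d,c=grab('scene','s2.png'); cv2.imwrite('pics/s2c.png',cv2.resize(im[100:300,250:470,::-1],None,fx=2.5,fy=2.5))
E
```

```text
[ 0.147  0.319 -0.397  1.926  0.152  0.925  2.671] [-0.6 -0.5 -0.7] [0.529  0.0341 0.1866]
```

View pics/s2c.png

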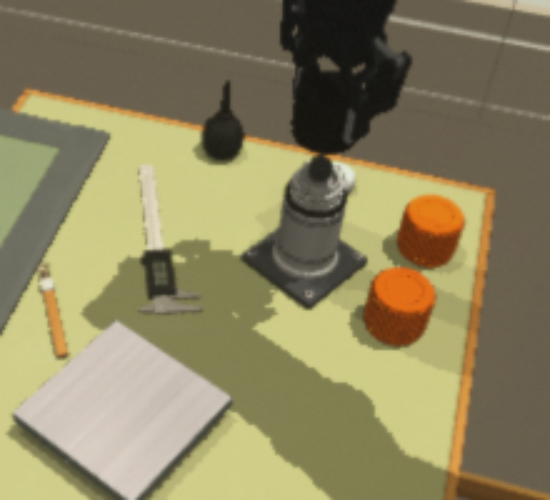

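The cap is off: it hangs above the exposed knob at crop (320,168). The bench between the plate and the orange caps looks empty, so I'll check clearances at the set-down point.

```bash
python3 - <<'E'
from h import *
c=np.load('pics/s2.npz')
for n,u,v,z in [('jaw',331,222,.006),('jaw2',306,222,.006),('footL',347,203,.01),('footN',373,220,.01),('o1',412,222,.05),('plateN',343,260,.03),('plateF',297,229,.03),('knob',378,167,.131)]: print(n,world(c,c['d'],u,v,z).round(3))
E
```

```text
jaw [0.552 0.157 0.006]
jaw2 [0.594 0.204 0.006]
footL [0.569 0.083 0.01 ]
footN [0.485 0.076 0.01 ]
o1 [0.399 0.041 0.05 ]
plateN [0.44  0.229 0.03 ]
plateF [0.576 0.248 0.03 ]
knob [0.529 0.031 0.131]
```

Emit:
{"fn": "servo_tool", "kwargs": {
  "turn": [
    [0, 0, 0],
    [0, 0, 0],
    [0, 0, 0],
    [0, 0, 0],
    [0, 0, 0],
    [0, 0, 0],
    [0, 0, 0],
    [0, 0, 0]
  ],
  "slide": [
    [-0.4, 0.5, 0],
    [-1, 1.3, 0],
    [-1.8, 2.2, 0],
    [-2.5, 3.1, 0],
    [-3, 3.7, -0.2],
    [-3, 3.7, -0.8],
    [-3, 3.7, -1.6],
    [-3, 3.7, -2.4]
  ],
  "hand": [0.5, 0.5, 0.5, 0.5, 0.5, 0.5, 0.5, 0.5]
}}

```text
clock: 11.25
tcp_pos: [0.4374, 0.146, 0.113]
orientation: [2.054, -2.377, -0.001]
contact_force: [-0.5, -0.4, -0.8]
grip_width: 0.061
gripper_force: 119.9
```

Emit:
{"fn": "servo_tool", "kwargs": {
  "turn": [
    [0, 0, 0],
    [0, 0, 0],
    [0, 0, 0],
    [0, 0, 0],
    [0, 0, 0],
    [0, 0, 0],
    [0, 0, 0],
    [0, 0, 0]
  ],
  "slide": [
    [0, 0, -0.8],
    [0, 0, -1.6],
    [0, 0, -2.3],
    [0, 0, -2.8],
    [0, 0, -3.1],
    [0, 0, -3.3],
    [0, 0, -3.3],
    [0, 0, -3.3]
  ],
  "hand": [0.5, 0.5, 0.5, 0.5, 0.5, 0.5, 0.5, 0.5]
}}

```text
clock: 12.25
tcp_pos: [0.4391, 0.1453, 0.0153]
orientation: [-2.052, 2.378, -0.0]
contact_force: [0.9, -0.8, -0.5]
grip_width: 0.0612
gripper_force: 119.9
```

Emit:
{"fn": "servo_tool", "kwargs": {
  "turn": [
    [0, 0, 0],
    [0, 0, 0],
    [0, 0, 0],
    [0, 0, 0]
  ],
  "slide": [
    [0, 0, -0.05],
    [0, 0, -0.1],
    [0, 0, -0.14],
    [0, 0, -0.14]
  ],
  "hand": [0.5, 0.5, 0.5, 0.5]
}}

```text
clock: 12.75
tcp_pos: [0.439, 0.1452, 0.0114]
orientation: [-2.053, 2.378, -0.001]
contact_force: [-1.4, -0.9, 10.9]
grip_width: 0.0615
gripper_force: 121.4
```

Emit:
{"fn": "servo_tool", "kwargs": {
  "turn": [
    [0, 0, 0],
    [0, 0, 0],
    [0, 0, 0],
    [0, 0, 0],
    [0, 0, 0],
    [0, 0, 0],
    [0, 0, 0],
    [0, 0, 0]
  ],
  "slide": [
    [0, 0, 0],
    [0, 0, 0],
    [0, 0, 0.2],
    [0, 0, 0.8],
    [0, 0, 1.8],
    [0, 0, 3.2],
    [0, 0, 4.8],
    [0, 0, 6.2]
  ],
  "hand": [1, 1, 1, 1, 1, 1, 1, 1]
}}

```text
clock: 13.75
tcp_pos: [0.4387, 0.1452, 0.1987]
orientation: [-2.052, 2.377, -0.0]
contact_force: [-0.8, -0.3, -0.5]
grip_width: 0.0854
gripper_force: 0.0
```

Emit:
{"fn": "servo_tool", "kwargs": {
  "turn": [
    [0, 0, -1],
    [0, 0, -2.5],
    [0, 0, -4],
    [0, 0, -5.5],
    [0, 0, -6],
    [0, 0, -6],
    [0, 0, -6],
    [0, 0, -6]
  ],
  "slide": [
    [0.4, -0.5, 0.4],
    [1.2, -1.5, 0.7],
    [2, -2.5, 0.9],
    [2.6, -3.3, 0.9],
    [3, -3.7, 0.9],
    [3, -3.7, 0.9],
    [3, -3.7, 0.9],
    [3, -3.7, 0.9]
  ],
  "hand": [1, 1, 1, 1, 1, 1, 1, 1]
}}

```text
clock: 14.75
tcp_pos: [0.5282, 0.0353, 0.2236]
orientation: [1.371, -2.826, -0.001]
contact_force: [1.2, 0.2, 0.7]
grip_width: 0.0853
gripper_force: 0.0
```

```bash
python3 - <<'E'
from h import *
im,d,c=grab('wrist','w3.png'); o=r.get_obs(); print(o['joints'].round(3),o['tcp_pos'].round(4))
f=np.array([[world(c,d,u,v) for u in range(0,640,1)] for v in range(0,400,1)])
ok=(d>0)
m=ok&(np.hypot(f[...,0]-.529,f[...,1]-.033)<.05)
for lo,hi in [(.13,.15),(.112,.126),(.006,.014)]:
    T=f[m&(f[...,2]>lo)&(f[...,2]<hi)]
    print(lo,len(T)); 
    if len(T)>20: print(np.median(T[:,2]),cv2.minEnclosingCircle(T[:,:2].astype(np.float32)))
m=ok&(np.hypot(f[...,0]-.44,f[...,1]-.145)<.06)&(f[...,2]>.045)&(f[...,2]<.06); T=f[m]
if len(T): print('cap',len(T),np.median(T[:,2]),cv2.minEnclosingCircle(T[:,:2].astype(np.float32)))
E
```

```text
[ 0.101  0.268 -0.338  1.892  0.105  0.998  2.191] [0.5283 0.0351 0.2237]
0.13 617
0.13991655478386691 ((0.5298145413398743, 0.03128524497151375), 0.010827498510479927)
0.112 2123
0.11776783997729628 ((0.5297519564628601, 0.031407516449689865), 0.026078876107931137)
0.006 1884
0.010150014560085963 ((0.5290212035179138, 0.032924409955739975), 0.04999999329447746)
cap 2528 0.05047877726553798 ((0.44013893604278564, 0.1442926526069641), 0.031662240624427795)
```

View pics/w3.png

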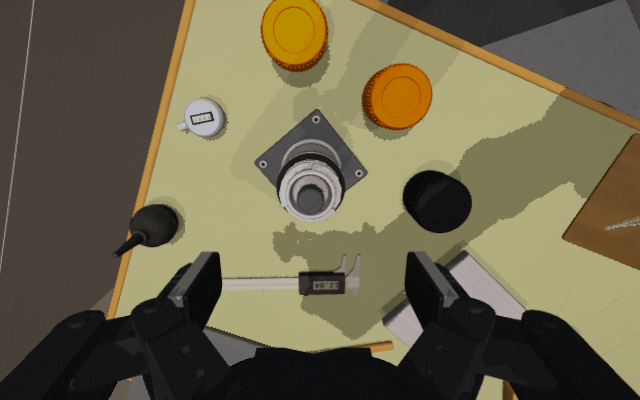

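The black cap stands open side down on the bench at (437,200), its top measured at 0.0505 m. The bare neck and knob are at (312,195), with the knob top at 0.140 m. Next I'll grip the knob, keeping the fingertips just above the rim.

Emit:
{"fn": "servo_tool", "kwargs": {
  "turn": [
    [0, 0, 0],
    [0, 0, 0],
    [0, 0, 0],
    [0, 0, 0],
    [0, 0, 0],
    [0, 0, 0],
    [0, 0, 0],
    [0, 0, 0]
  ],
  "slide": [
    [0.03, -0.08, -0.6],
    [0.03, -0.08, -1.4],
    [0.03, -0.08, -2.2],
    [0.03, -0.08, -2.8],
    [0.03, -0.08, -3.1],
    [0.03, -0.08, -3.25],
    [0.03, -0.08, -3.3],
    [0.03, -0.08, -3.3]
  ],
  "hand": [0.6, 0.6, 0.6, 0.6, 0.6, 0.6, 0.6, 0.6],
  "squeeze": 40
}}

```text
clock: 15.8
tcp_pos: [0.5301, 0.0318, 0.1251]
orientation: [-1.367, 2.828, -0.001]
contact_force: [0.5, -0.5, -0.3]
grip_width: 0.0512
gripper_force: 0.0
```

Emit:
{"fn": "servo_tool", "kwargs": {
  "turn": [
    [0, 0, 0],
    [0, 0, 0],
    [0, 0, 0],
    [0, 0, 0],
    [0, 0, 0],
    [0, 0, 0]
  ],
  "slide": [
    [0, 0, 0],
    [0, 0, 0],
    [0, 0, 0],
    [0, 0, 0],
    [0, 0, 0],
    [0, 0, 0]
  ],
  "hand": [0.4, 0.3, 0.2, 0.1, 0.1, 0.1]
}}

```text
clock: 16.55
tcp_pos: [0.53, 0.0319, 0.125]
orientation: [-1.367, 2.828, -0.0]
contact_force: [-0.6, -0.1, 6.1]
grip_width: 0.0184
gripper_force: 39.1
```

Emit:
{"fn": "servo_tool", "kwargs": {
  "turn": [
    [0, 0, 0],
    [0, 0, 0],
    [0, 0, 0],
    [0, 0, 0],
    [0, 0, 0],
    [0, 0, 0],
    [0, 0, 0],
    [0, 0, 0]
  ],
  "slide": [
    [0, 0, 0],
    [0, 0, 0],
    [0, 0, 0.1],
    [0, 0, 0.25],
    [0, 0, 0.45],
    [0, 0, 0.7],
    [0, 0, 0.9],
    [0, 0, 1]
  ],
  "hand": [0.1, 0.1, 0.1, 0.1, 0.1, 0.1, 0.1, 0.1],
  "squeeze": 100
}}

```text
clock: 17.55
tcp_pos: [0.5299, 0.0318, 0.1552]
orientation: [-1.367, 2.828, -0.0]
contact_force: [0.4, -0.3, -4.1]
grip_width: 0.0162
gripper_force: 97.9
```

Emit:
{"fn": "servo_tool", "kwargs": {
  "turn": [
    [0, 0, 0],
    [0, 0, 0],
    [0, 0, 0],
    [0, 0, 0],
    [0, 0, 0],
    [0, 0, 0],
    [0, 0, 0],
    [0, 0, 0]
  ],
  "slide": [
    [0, 0, 0.3],
    [0, 0, 0.8],
    [0, 0, 1.3],
    [0, 0, 1.8],
    [0, 0, 2.3],
    [0, 0, 2.8],
    [0, 0, 3.2],
    [0, 0, 3.4]
  ],
  "hand": [0.1, 0.1, 0.1, 0.1, 0.1, 0.1, 0.1, 0.1]
}}

```text
clock: 18.55
tcp_pos: [0.53, 0.0318, 0.2575]
orientation: [-1.367, 2.828, -0.0]
contact_force: [0.1, 0.2, -4.2]
grip_width: 0.016
gripper_force: 98.0
```

```bash
python3 - <<'E'
from h import *
o=r.get_obs(); print(o['joints'].round(3),o['contact_force'].round(1),o['tcp_pos'].round(4),o['grip_width'],o['moment'].round(2))
im,d,c=grab('side','d2.png'); cv2.imwrite('pics/d2c.png',cv2.resize(im[60:230,260:440,::-1],None,fx=3.3,fy=3.3))
E
```

```text
[ 0.112  0.236 -0.339  1.85   0.089  1.069  2.21 ] [ 0.1  0.2 -4.2] [0.53   0.0318 0.2575] 0.016044315693438244 [-0.04  0.02  0.03]
```

View pics/d2c.png

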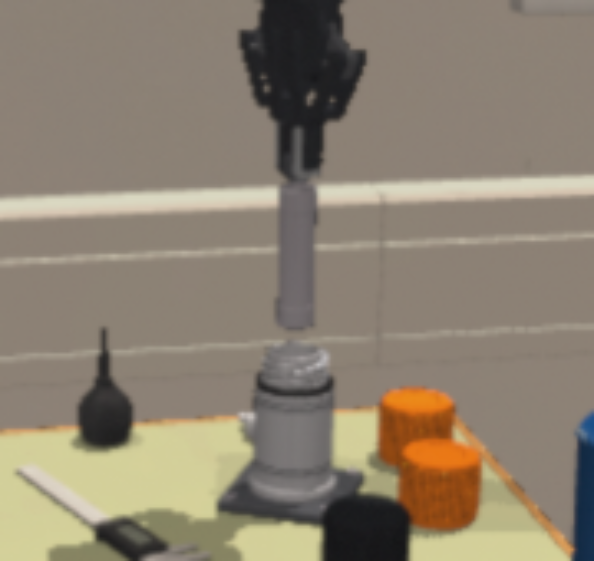

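The master hangs upright with its foot clear of the neck (crop (296,325) against rim (296,350)). I'll carry it to above the plate.

Emit:
{"fn": "servo_tool", "kwargs": {
  "turn": [
    [0, 0, 0],
    [0, 0, 0],
    [0, 0, 0],
    [0, 0, 0],
    [0, 0, 0],
    [0, 0, 0],
    [0, 0, 0],
    [0, 0, 0]
  ],
  "slide": [
    [0, 0.2, 0],
    [0, 0.7, 0],
    [-0.1, 1.4, 0],
    [-0.2, 2.3, 0],
    [-0.3, 3.3, 0],
    [-0.4, 4.3, 0],
    [-0.5, 5.3, 0],
    [-0.6, 6.3, 0]
  ],
  "hand": [0.1, 0.1, 0.1, 0.1, 0.1, 0.1, 0.1, 0.1]
}}

```text
clock: 19.6
tcp_pos: [0.5108, 0.223, 0.2561]
orientation: [1.369, -2.827, -0.001]
contact_force: [-0.3, -0.4, -3.9]
grip_width: 0.016
gripper_force: 98.0
```

Emit:
{"fn": "servo_tool", "kwargs": {
  "turn": [
    [0, 0, 0],
    [0, 0, 0],
    [0, 0, 0],
    [0, 0, 0],
    [0, 0, 0],
    [0, 0, 0],
    [0, 0, 0],
    [0, 0, 0]
  ],
  "slide": [
    [-0.1, 1, 0],
    [-0.2, 1.9, 0],
    [-0.3, 2.5, -0.1],
    [-0.3, 2.8, -0.4],
    [-0.3, 2.9, -0.8],
    [-0.3, 2.9, -1.3],
    [-0.3, 2.9, -1.8],
    [-0.3, 2.9, -2]
  ],
  "hand": [0.1, 0.1, 0.1, 0.1, 0.1, 0.1, 0.1, 0.1]
}}

```text
clock: 20.6
tcp_pos: [0.5023, 0.3065, 0.195]
orientation: [1.365, -2.827, 0.001]
contact_force: [0.0, -0.1, -4.2]
grip_width: 0.0164
gripper_force: 98.0
```

Emit:
{"fn": "servo_tool", "kwargs": {
  "turn": [
    [0, 0, 0],
    [0, 0, 0],
    [0, 0, 0],
    [0, 0, 0],
    [0, 0, 0],
    [0, 0, 0],
    [0, 0, 0],
    [0, 0, 0]
  ],
  "slide": [
    [0, 0, -0.2],
    [0, 0, -0.5],
    [0, 0, -0.8],
    [0, 0, -1.1],
    [0, 0, -1.3],
    [0, 0, -1.45],
    [0, 0, -1.55],
    [0, 0, -1.6]
  ],
  "hand": [0.1, 0.1, 0.1, 0.1, 0.1, 0.1, 0.1, 0.1]
}}

```text
clock: 21.6
tcp_pos: [0.5028, 0.3078, 0.1486]
orientation: [-1.367, 2.828, 0.0]
contact_force: [-0.4, -0.1, -5.6]
grip_width: 0.0161
gripper_force: 98.0
```

```bash
python3 - <<'E'
from h import *
o=r.get_obs(); print(o['joints'].round(3),o['contact_force'].round(1),o['tcp_pos'].round(4),o['grip_width'],o['moment'].round(2))
im,d,c=grab('side','d3.png'); cv2.imwrite('pics/d3c.png',cv2.resize(im[130:330,230:430,::-1],None,fx=3,fy=3))
E
```

```text
[-0.321  0.464 -0.434  1.819  0.241  0.91   1.608] [-0.4 -0.1 -5.6] [0.5028 0.3078 0.1486] 0.0161313383669563 [-0.04  0.05 -0.02]
```

View pics/d3c.png

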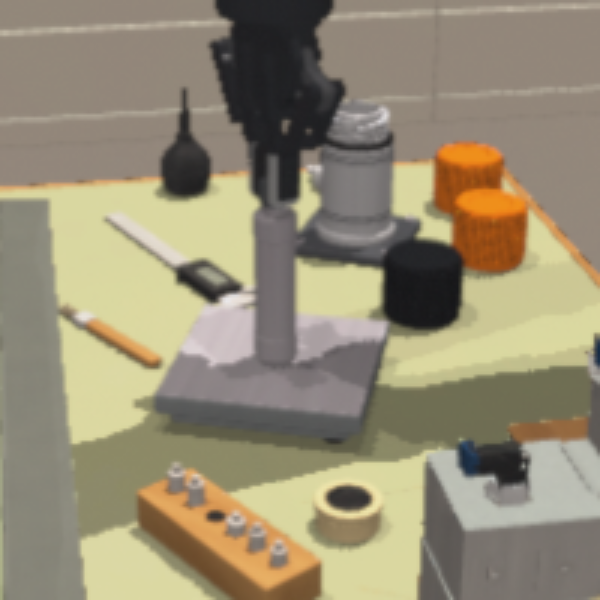

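The master is upright just above the middle of the plate, with its foot at crop (277,355). Now I'll lower it slowly onto the surface.

Emit:
{"fn": "servo_tool", "kwargs": {
  "turn": [
    [0, 0, 0],
    [0, 0, 0],
    [0, 0, 0],
    [0, 0, 0],
    [0, 0, 0]
  ],
  "slide": [
    [0, 0, -0.03],
    [0, 0, -0.06],
    [0, 0, -0.09],
    [0, 0, -0.11],
    [0, 0, -0.11]
  ],
  "hand": [0.1, 0.1, 0.1, 0.1, 0.1]
}}

```text
clock: 22.28
tcp_pos: [0.5028, 0.3078, 0.1455]
orientation: [-1.367, 2.828, 0.0]
contact_force: [-1.3, 0.9, -4.1]
grip_width: 0.0161
gripper_force: 98.1
```

Emit:
{"fn": "servo_tool", "kwargs": {
  "turn": [
    [0, 0, 0],
    [0, 0, 0],
    [0, 0, 0],
    [0, 0, 0]
  ],
  "slide": [
    [0, 0, -0.02],
    [0, 0, -0.04],
    [0, 0, -0.05],
    [0, 0, -0.05]
  ],
  "hand": [0.1, 0.1, 0.1, 0.1]
}}

```text
clock: 22.78
tcp_pos: [0.5034, 0.3087, 0.1453]
orientation: [-1.366, 2.826, 0.001]
contact_force: [-0.8, -0.1, 6.5]
grip_width: 0.0161
gripper_force: 98.9
```

Emit:
{"fn": "servo_tool", "kwargs": {
  "turn": [
    [0, 0, 0],
    [0, 0, 0],
    [0, 0, 0],
    [0, 0, 0],
    [0, 0, 0],
    [0, 0, 0],
    [0, 0, 0],
    [0, 0, 0]
  ],
  "slide": [
    [0, 0, 0],
    [0, 0, 0],
    [0, 0, 0],
    [0, 0, 0],
    [0, 0, 0],
    [0, 0, 0],
    [0, 0, 0],
    [0, 0, 0]
  ],
  "hand": [0.15, 0.2, 0.25, 0.3, 0.4, 0.6, 0.7, 0.7],
  "squeeze": 20
}}

```text
clock: 23.78
tcp_pos: [0.5027, 0.3077, 0.1438]
orientation: [1.367, -2.828, -0.0]
contact_force: [0.6, 0.1, 0.4]
grip_width: 0.0603
gripper_force: 0.0
```

Emit:
{"fn": "servo_tool", "kwargs": {
  "turn": [
    [0, 0, 0],
    [0, 0, 0],
    [0, 0, 0],
    [0, 0, 0],
    [0, 0, 0],
    [0, 0, 0],
    [0, 0, 0],
    [0, 0, 0]
  ],
  "slide": [
    [0, 0, 0.1],
    [0, 0, 0.4],
    [0, 0, 0.9],
    [0, 0, 1.6],
    [0, 0, 2.4],
    [0, 0, 3],
    [0, 0, 3.2],
    [0, 0, 3.2]
  ],
  "hand": [0.7, 0.7, 0.7, 0.7, 0.7, 0.7, 0.7, 0.7]
}}

```text
clock: 24.78
tcp_pos: [0.5027, 0.3077, 0.24]
orientation: [-1.367, 2.828, -0.0]
contact_force: [-0.1, 0.1, -0.8]
grip_width: 0.06
gripper_force: 0.0
```

```bash
python3 - <<'E'
from h import *
o=r.get_obs(); print(o['contact_force'].round(1),o['tcp_pos'].round(4))
im,d,c=grab('side','d4.png'); cv2.imwrite('pics/d4c.png',cv2.resize(im[130:330,230:430,::-1],None,fx=3,fy=3))
E
```

```text
[-0.1  0.1 -0.8] [0.5027 0.3077 0.24  ]
```

View pics/d4c.png

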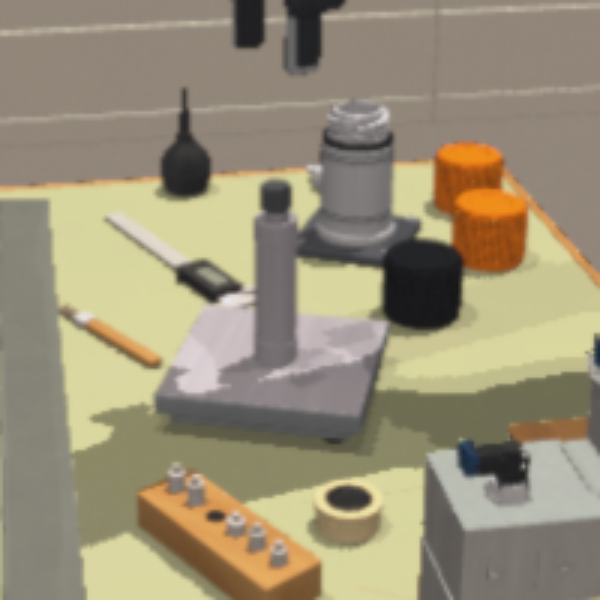

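The master stands upright in the middle of the plate at (277,290). The cap sits on the bench at (423,285), the gripper is clear, and the block and brush haven't moved. I'm handing in.

```bash
python3 -c "
from bench import r
print(r.hand_in())"
```

```text
the job is handed in; nothing more can be done
None
```

The job is handed in (no verdict came back): the black cap is unscrewed and stands open side down on the bench, the master stands upright near the centre of the plate, and the block and brush were left alone.

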